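# Wedge the rocking modelling stand

### The job

The modelling stand rocks because the foot under its yellow-dabbed corner has lost its rubber pad. Push the wooden wedge along the bench, thin end first, under that short foot until it is tight and the stand sits level and no longer rocks, then press down on the yellow dab with the fingertips to check that the corner does not give, and draw back. Only push and press: do not lift the wedge or the stand, do not slide the stand along, do not touch the wet clay head, and leave the painter's other things where they are.

Things in the scene. Friction and masses are not known exactly. Their poses are not given: they have to be found in the camera images.
- stand: wooden modelling stand: square board 240 x 240 mm, 18 mm thick, top 43 mm above the bench, on four block feet (28 x 28 mm) centred at (+-100, +-100) mm; three have black rubber pads. A round aluminium turntable (190 mm across, top 78 mm up) sits in the middle. With the head it weighs 2 to 2.5 kg. Origin: its middle, at bench level; x, y along the board's edges, z up
- short_foot (a point): centre of the underside of the foot without a rubber pad (bare wood, 28 x 28 mm), at (-100, -100, 9) mm in the stand's frame; its axes are the stand's. It hangs 9 mm clear of the bench while the other three stand on it, so the stand rocks: 1 to 2.5 N pressed down on that corner tips it
- wedge: loose pale wooden wedge 120 mm long, 40 mm wide, about 70 g, flat on the bench, thin end roughly towards the short foot, 20 to 55 mm short of it. The top slopes evenly from 3 mm thick at the thin end to 18 mm at the thick end. Origin: centre of its underside; x along its length to the thin end (+60 mm), y across, z up
- wedge_back (a point): middle of the wedge's upright, square thick end (40 mm wide, 18 mm high, blue paint spot), 9 mm above the bench; axes are the wedge's. Alone the wedge slides with under 1 N; the foot meets the slope when the foot's near side is about 48 mm behind the thin end, then within a few mm the push rises; 3 to 8 N is tight, past 10 to 16 N the stand slides along. Let go, it stays put (friction 0.5 to 0.7)
- yellow_dab (a point): dab of yellow paint, 30 mm across, on the top of the stand's board right above the short foot, 43 mm above the bench: the place to press; its axes are the stand's
- head: painted clay head with a leaf-shaped crest, about 140 mm across and 200 mm tall, on a round neck 92 mm across, standing loose on the turntable, a little to the side away from the short foot. Fragile, its paint is wet: not to be touched. Origin: centre of its underside; it faces its own -x
- pot_red: paint pot, white plastic tub 30 mm across and 26 mm high with a red rim and flip lid standing open on one side (to about 55 mm high). Origin: centre of its underside. Leave it alone
- pot_green: paint pot, white plastic tub 30 mm across and 26 mm high with a green rim and flip lid standing open on one side (to about 55 mm high). Origin: centre of its underside. Leave it alone
- pot_blue: paint pot, white plastic tub 30 mm across and 26 mm high with a blue rim and flip lid standing open on one side (to about 55 mm high). Origin: centre of its underside. Leave it alone
- brush: paint brush lying flat, 200 mm long, about 25 mm high at most. Leave it alone
- modelling_knife: dark wooden modelling knife lying flat, about 190 mm long, 22 mm wide, 8 mm high, its blade to its own +x. Leave it alone
- water_cup: steel water cup, 72 mm across, 85 mm high. Origin: centre of its underside. Leave it alone
- small_pot: small round pale unfired clay pot, 96 mm across, 90 mm high. Origin: centre of its underside. Leave it alone
Mind the look-alikes: they are no part of the job. Leave any orange, pink or purple look-alike of the wedge alone.

How it is judged:
On the way, in this order (a step that is already met when the one before it is completed fails the run):
1. the wedge is under the short foot and bears on it (over 1 N), the foot's centre above the wedge (contact force between wedge and stand above 1 N and y of short_foot in the frame of wedge between -0.02 and 0.02 m and x of short_foot in the frame of wedge between 0.005 and 0.05 m and angle between stand's own z axis and vertical below 0.009 rad), for 0.2 s.
2. the fingers press on the stand at the yellow dab (over 3 N, within 50 mm of it) and the corner does not give: the wedge carries it and the stand stays level (contact force between the fingers and stand above 3 N and horizontal distance between the grasp point and yellow_dab below 0.05 m and contact force between wedge and stand above 1.5 N and angle between stand's own z axis and vertical below 0.009 rad and y of short_foot in the frame of wedge between -0.02 and 0.02 m and x of short_foot in the frame of wedge between 0.005 and 0.05 m), for 0.3 s.
At the end, for the whole second after the job is handed in: The wedge lies flat on the bench under the short foot and carries some of its weight (over 0.3 N), the foot's centre above the wedge's width and 10 to 55 mm behind its thin end; the stand is level within 0.5 degrees, within 20 mm of where it stood, with the head upright on it, all at rest (angle between stand's own z axis and vertical below 0.009 rad and contact force between wedge and stand above 0.3 N and y of short_foot in the frame of wedge between -0.02 and 0.02 m and x of short_foot in the frame of wedge between 0.005 and 0.05 m and height (world z) of wedge below 0.004 m and linear speed of each of wedge, stand below 0.01 m/s and distance of stand from where it was at the start of the episode below 0.02 m and angle between head's own z axis and vertical below 0.03 rad and z of head in the frame of stand above 0.074 m); the robot touches nothing.
It fails at once if the wedge is lifted or tipped up (height (world z) of wedge above 0.008 m or angle between wedge's own z axis and vertical above 0.12 rad).
It fails at once if the stand is lifted, tipped or slid along by more than 30 mm (height (world z) of stand above 0.01 m or angle between stand's own z axis and vertical above 0.12 rad or distance of stand from where it was at the start of the episode above 0.03 m).
It fails at once if the wet clay head is touched (contact force between any of the fingers, the arm and head above 0.3 N).
It fails at once if one of the painter's other things is moved by more than 20 mm (distance of any of pot_red, pot_green, pot_blue, brush, modelling_knife, water_cup, small_pot from where it was at the start of the episode above 0.02 m).
It also fails if it takes over 58 s, if anything falls off the work surface, if the arm or the gripper's body presses on something with over 40 N, if the wrist force passes 120 N, or if a joint passes its speed limit or range.

### The arm

A 6-joint arm with a two-finger parallel gripper is mounted at the origin on the work surface. World frame = base frame: x ahead of the robot, y to its left, z up, the work surface at z = 0. Lengths are in m, angles in rad, forces in N, time in s.
With the tool pointing down it reaches from about 0.3 to 0.875 m from the base axis. Payload 6.4 kg.
Tool frame: the origin (TCP) lies between the finger pads; the fingertips stand 8 mm ahead of it and the grasp point (between the pads) lies 11 mm behind it; z points along the fingers, y is the direction in which the jaws open and shut (so a half turn about z gives the same grasp; the last joint's range is limited). The gripper opens to 85 mm and grips with 20 to 120 N. Pads are 22 mm wide; open, the fingers measure 114 mm over their backs; the gripper's body (76 mm by 85 mm) begins 54 mm behind the grasp point. The pads swing forward as they close: fully open they stand 13 mm farther back than shut.
Start: joints at [-1.521, 0.181, 1.607, -0, 1.354, -0.206], TCP at [0.146, -0.556, 0.239] pointing down, gripper open.
Joint ranges: [-2.99, 2.99], [-0.89, 2.07], [0.3, 2.58], [-1.14, 4.28], [0, 2.63], [-3.12, 3.12]. Speed limits (rad/s): [2.57, 2.57, 3.01, 3.14, 3.14, 3.14].

### API

Orientations are given as a unit quaternion [w, x, y, z].
In Python, from bench import monitor, viewer, workorder, spotter gives the robot as it stands. The module is installed in compiled form; this text tells all that it offers.
- The arm moves only by the tool move_arm, never from a script. Its argument "motion" is a list of rows, each a list of 3 entries, a list of its own where there are three numbers: the shift along the tool's x, y, z in units of 60 mm (1.0 is 60 mm), then the turn, a rotation vector about the tool's x, y, z in units of 8 degrees (1.0 is 8 degrees), then the opening in per cent of the stroke, from 0 (shut) to 100 (fully open). In form: [[[dx, dy, dz], [rx, ry, rz], grip], ...]. A call has 1 to 10 rows; each row is the pose to reach, as a shift and turn from the pose commanded when the call began, along the tool's axes at that moment; what a row does not reach only later rows make up. A row lasts 1/8 s, in which the tool goes at most 62.5 mm and 10.7 degrees, less where a joint would pass 70% of its speed; a pose out of reach is approached as far as the arm can. A call with a gripper value outside its range is refused whole. The fingers move at their own pace and stop on an object; the grip force is fixed at half the most. Time passes only in rows, so rows that repeat a pose let the fingers close. It gives the time, the measured TCP pose, the force and the opening at its end, in the units of the state.
- monitor.get_obs(): the state, without advancing time (a new reading comes with each control period).
- viewer.camera(name): name is "scene" or "side" or "wrist"; returns the picture (480x640x3 uint8, blue, green, red); there is no depth.
- viewer.calibration(name): a dict with "fovy" (degrees; the focal length in pixels is half the picture's height over the tangent of half this angle, whatever the lens; pixels are square), "cx", "cy" (the principal point, pixels), "extrinsics" (4x4, takes a point from camera to world coordinates). Camera axes: x right, y down, z forward; pixel columns grow to the right and rows downward; lengths in m; the calibration is good to about 2 mm. A picture is of the moment at which its call begins: read the wrist's pose just before it. calibration takes no time and is no camera call; for the wrist camera it gives the pose at the moment of the call.
- workorder.hand_in(): hands the job in, once; it reports no verdict.
Trained networks look in the newest picture that a camera, given by its name, has taken for a name from the list of things; names that differ only in an ending like _2 or _b are one class to them, and where a whole thing is asked for, a point or a joint stands for the part that bears it (a point fixed in the world has none). Each returns a list of dicts, best first, with "score" (0 to 1); they miss things now and then, are a little off and sometimes report something else, mostly with a low value. They report only what shows in the picture. A call takes as long as a camera call. They do not tell look-alikes from the thing itself.
- spotter.search_frame(camera, name): "centre" ([column, row] as shares, 0 to 1, of the picture: columns of its width, rows of its height, amid what is visible of it).
- spotter.outline_of(camera, name): "region" (480x640 bool, what is visible of it) and "centre" ([column, row] as shares, 0 to 1, of the picture: columns of its width, rows of its height, amid what is visible of it).
The state is a dict: "time_s": time; "q": joint angles; "dq": joint speeds; "joint_efforts": joint torques, N m; "eef_pos": TCP position; "eef_rot": TCP orientation; "wrist_force": force on the tool from outside, world axes, zero at the start; "torque": the same for the moment, N m; "opening": opening from 0.0 (shut) to 1.0 (fully open).
Only numpy, scipy, OpenCV 4.12 (cv2) and the standard library are available. Lean on these libraries where they do the work, as an engineer would, in place of code of your own. Each camera call takes 0.05 s, during which the arm holds its last target. There are 200 camera calls.

## Working session

There is one attempt and no reset: what is moved stays moved. The work goes in short steps, Python scripts to look and compute and a tool call to move; the robot and the scene stay as the last step left them, time stands still between calls to the robot, and variables do not carry over. Pictures are saved under pics/ and viewed, about 8 in all and at most 12, crops included, and the job is handed in when it is done.

Besides the shell and the picture viewer there is one more tool, called after ">>>" in YAML: its name, and indented under it one key for each argument. move_arm: Moves the arm, as the interface text tells. Its arguments: {"type":"object","properties":{"motion":{"type":"array","items":{"type":"array"}}},"required":["motion"]}

```bash
mkdir -p pics
cat > h.py <<'E'
import numpy as np, cv2
from bench import monitor, viewer, workorder, spotter
from scipy.spatial.transform import Rotation as R
def cal(n):
    c=viewer.calibration(n); f=240/np.tan(np.radians(c["fovy"])/2); return f,c["cx"],c["cy"],np.array(c["extrinsics"])
def ray(n,u,v,z,c=None):
    f,cx,cy,T=c or cal(n); d=T[:3,:3]@np.array([(u-cx)/f,(v-cy)/f,1]); o=T[:3,3]; return o+d*(z-o[2])/d[2]
def proj(n,p,c=None):
    f,cx,cy,T=c or cal(n); q=T[:3,:3].T@(np.asarray(p)-T[:3,3]); return np.array([f*q[0]/q[2]+cx,f*q[1]/q[2]+cy])
E
python3 - <<'E'
from h import *
for n in ("scene","side","wrist"):
    im=viewer.camera(n); cv2.imwrite(f"pics/{n}0.png",im)
    c=cal(n); print(n,c[0],c[1:3],c[3][:3].round(3).tolist())
    for o in ("stand","wedge","wedge_back","yellow_dab","short_foot","head","pot_red","pot_green","pot_blue","brush","modelling_knife","water_cup","small_pot"):
        r=spotter.search_frame(n,o)
        print(o,[(round(a["score"],2),round(a["centre"][0]*640),round(a["centre"][1]*480)) for a in r[:3]])
print(monitor.get_obs())
E
```

```text
scene 496.1714508428458 (315.24375445369463, 238.33492283900864) [[0.853, 0.335, -0.4, 0.968], [0.521, -0.571, 0.634, -0.657], [-0.016, -0.749, -0.662, 0.769]]
stand [(0.85, 376, 255)]
wedge [(0.94, 234, 245), (0.93, 226, 303), (0.69, 304, 316)]
wedge_back [(0.97, 226, 304), (0.8, 232, 245), (0.74, 179, 373)]
yellow_dab [(0.57, 375, 255)]
short_foot [(0.79, 377, 255)]
head [(0.58, 395, 189)]
pot_red [(0.75, 366, 351), (0.17, 308, 319)]
pot_green [(0.67, 391, 321)]
pot_blue [(0.54, 365, 307)]
brush [(0.71, 350, 155)]
modelling_knife [(0.87, 301, 216)]
water_cup [(0.72, 420, 152), (0.36, 377, 254)]
small_pot [(0.59, 238, 441)]
side 540.7524410510772 (319.3270787421612, 226.6239827216648) [[-0.999, -0.027, 0.025, 0.54], [-0.036, 0.689, -0.724, 0.78], [0.002, -0.724, -0.689, 0.822]]
stand [(0.7, 277, 294)]
wedge [(0.92, 358, 152), (0.91, 421, 240), (0.76, 302, 207)]
wedge_back [(0.79, 373, 191), (0.7, 357, 150), (0.6, 231, 188)]
yellow_dab [(0.72, 279, 297)]
short_foot [(0.6, 280, 296)]
head [(0.6, 260, 231)]
pot_red [(0.43, 233, 188)]
pot_green [(0.58, 279, 296)]
pot_blue [(0.68, 284, 1
[... 436 characters left out ...]
 []
{'time_s': 2.1, 'q': array([-1.52128833e+00,  1.80794022e-01,  1.60702768e+00, -1.44964308e-05,
        1.35378184e+00, -2.06338822e-01]), 'dq': array([-1.95370205e-05, -8.78009742e-04,  2.42905557e-04,  2.62667127e-03,
        2.21217510e-03,  3.53273839e-04]), 'joint_efforts': array([-2.16712456e-04, -4.44836462e+01, -3.51673937e+01, -1.78937275e-04,
        7.95110391e-04, -3.74198976e-06]), 'eef_pos': array([ 0.1455035 , -0.55629129,  0.23927842]), 'eef_rot': array([-5.97959618e-06,  9.91828753e-01,  1.27576346e-01, -6.63015909e-06]), 'wrist_force': array([-0.05096792,  0.06067784,  0.37663411]), 'torque': array([-0.00784963, -0.01903689, -0.0722883 ]), 'opening': 1.0023531370446237}
```

View pics/scene0.png

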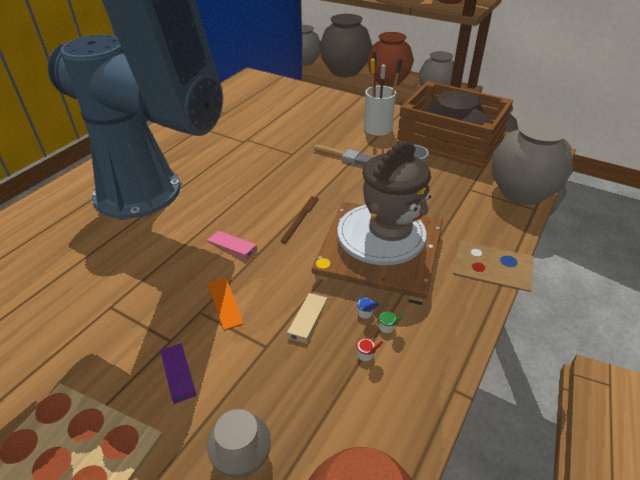

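View pics/side0.png

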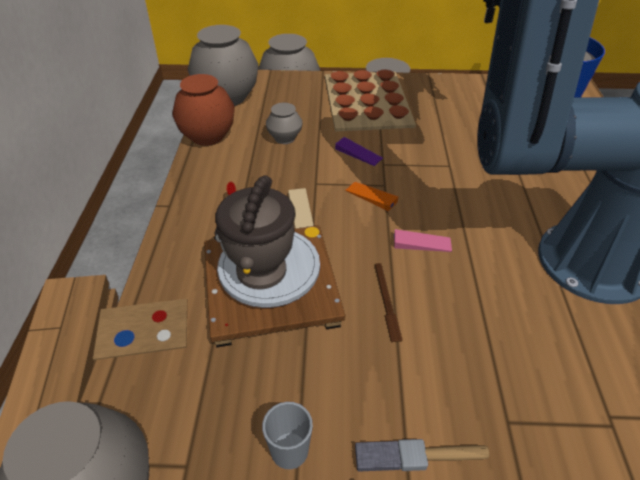

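The scene view shows the pale wedge around (308,317), its blue-spotted end near (293,337), and the dab at (323,264). The orange, pink and purple look-alikes are well clear. The side view shows the wedge at (300,207), partly hidden by the stand, and the dab at (312,232). Next I'll measure on crops.

Run:
```python
from h import *
s=cv2.imread("pics/scene0.png"); d=cv2.imread("pics/side0.png")
a=cv2.resize(s[240:370,260:450],None,fx=4,fy=4,interpolation=cv2.INTER_CUBIC)
cv2.imwrite("pics/cropA.png",a)
def dab(n,im,x0,x1,y0,y1):
    h=cv2.cvtColor(im,cv2.COLOR_BGR2HSV); m=cv2.inRange(h,(22,170,130),(34,255,255)); k=np.zeros_like(m); k[y0:y1,x0:x1]=m[y0:y1,x0:x1]
    ys,xs=np.nonzero(k); print(n,len(xs),xs.mean(),ys.mean(),ray(n,xs.mean(),ys.mean(),.043).round(4))
dab("scene",s,305,340,250,280); dab("side",d,295,330,220,245)
for n,im,box in (("scene",s,(280,335,285,350)),("side",d,(280,325,180,230))):
    h=cv2.cvtColor(im,cv2.COLOR_BGR2HSV); x0,x1,y0,y1=box
    m=cv2.inRange(h,(10,40,150),(30,125,255)); k=np.zeros_like(m); k[y0:y1,x0:x1]=m[y0:y1,x0:x1]
    cs=max(cv2.findContours(k,0,2)[0],key=cv2.contourArea); print(n,cv2.contourArea(cs),cv2.approxPolyDP(cs,3,True)[:,0].tolist())
b=cv2.resize(d[170:350,190:350],None,fx=3.3,fy=3.3,interpolation=cv2.INTER_CUBIC); cv2.imwrite("pics/cropB.png",b)
```

```text
scene 107 322.67289719626166 262.97196261682245 [ 0.5833 -0.021   0.043 ]
side 93 311.4731182795699 231.63440860215053 [ 0.5836 -0.0232  0.043 ]
scene 861.5 [[327, 297], [308, 293], [287, 332], [306, 337]]
side 587.5 [[304, 188], [289, 190], [296, 210], [296, 227], [312, 225]]
```

View pics/cropA.png

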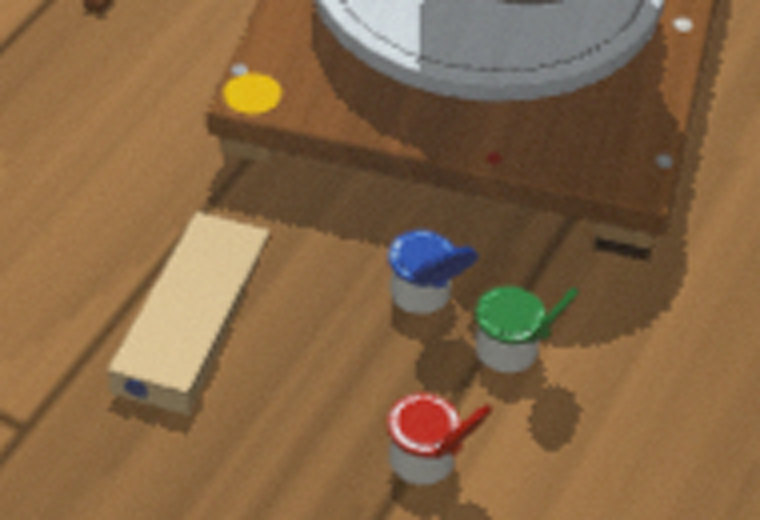

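View pics/cropB.png

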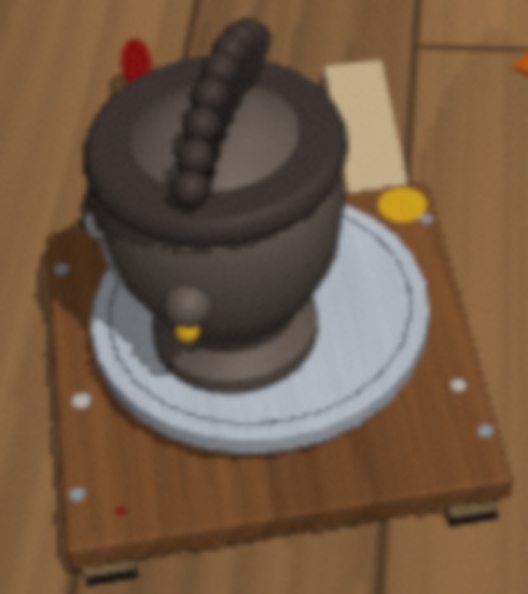

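The scene crop shows the wedge's four top corners at crop (200,212), (268,232), (188,392) and (110,375), with the blue spot on the near end. The side crop shows the board corners at (510,485), (68,553) and (48,240). I'll fit the poses from these.

```bash
cat > fit.py <<'E'
from h import *
from scipy.optimize import least_squares
C={n:cal(n) for n in("scene","side")}
def fit(obs,x0):
    def res(p):
        c,s=np.cos(p[2]),np.sin(p[2]); out=[]
        for n,l,uv in obs: out+=list(proj(n,[p[0]+c*l[0]-s*l[1],p[1]+s*l[0]+c*l[1],l[2]],C[n])-uv)
        return out
    r=least_squares(res,x0,loss="soft_l1"); return r.x,np.reshape(res(r.x),(-1,2)).round(1)
E
python3 - <<'E'
from fit import *
A=lambda x,y:np.array([260+x/4,240+y/4]); B=lambda x,y:np.array([190+x/3.3,170+y/3.3])
p0=ray("scene",*A(234,222),.003);p1=ray("scene",*A(149,384),.018);print(p0,p1)
yaw=np.arctan2(*(p0-p1)[1::-1]); m=(p0+p1)/2
W=[("scene",(60,20,3),A(200,212)),("scene",(60,-20,3),A(268,232)),("scene",(-60,-20,18),A(188,392)),("scene",(-60,20,18),A(110,375)),
("side",(-60,-20,18),B(325,66)),("side",(-60,20,18),B(382,61)),("side",(60,20,3),B(407,183))]
W=[(n,np.array(l)/1e3,u) for n,l,u in W]
w,r=fit(W,[m[0],m[1],yaw]);print("wedge",w.round(4),r.tolist())
# also per-camera
S=[("scene",(-120,-120),A(210,118)),("side",(-120,120),B(511,480)),("side",(120,120),B(68,552)),("scene",(120,-120),A(669,214)),("side",(120,-120),B(48,240))]
S=[(n,np.array([*l,43])/1e3,u) for n,l,u in S]
S+=[("scene",np.array([-.1,-.1,.043]),np.array([322.7,263])),("side",np.array([-.1,-.1,.043]),np.array([311.5,231.6]))]
q=[ray(n,*u,.043).round(3)[:2].tolist() for n,l,u in S];print(q)
best=min((fit(S,[.7,.07,y]) for y in(0,1.5,3,-1.5)),key=lambda t:abs(t[1]).sum());print("stand",best[0].round(4),best[1].tolist())
s=best[0]; c,sn=np.cos(s[2]),np.sin(s[2]); f=s[:2]+np.array([-.1*c+.1*sn,-.1*sn-.1*c]); print("foot",f)
d=f-w[:2];cw,sw=np.cos(w[2]),np.sin(w[2]);print("foot in wedge",cw*d[0]+sw*d[1],-sw*d[0]+cw*d[1],"rel yaw deg",np.degrees(s[2]-w[2]),"back",w[:2]-.06*np.array([cw,sw]))
for n,u in(("blue",A(420,258)),("red",A(425,425)),("green",A(510,313))):print(n,ray("scene",*u,.026))
E
```

```text
[ 0.60384238 -0.07268978  0.003     ] [ 0.62909676 -0.19101837  0.018     ]
wedge [ 0.6151 -0.1317  1.7768] [[-1.1, 0.1], [0.2, -0.3], [-0.3, 0.2], [-0.7, -1.1], [-0.9, -0.2], [-1.1, -0.5], [-0.4, 2.2]]
[[0.575, -0.048], [0.514, 0.189], [0.745, 0.244], [0.803, 0.009], [0.799, 0.017], [0.583, -0.021], [0.584, -0.023]]
stand [0.6575 0.0994 0.2393] [[-1.7, -1.7], [0.9, -0.6], [-0.6, 0.1], [0.1, -0.7], [-1.4, -2.2], [0.2, 0.2], [-0.3, 0.6]]
foot [ 0.58408091 -0.02146511]
foot in wedge 0.11423621311529497 0.007842730321721999 rel yaw deg -88.08948651153611 back [ 0.62739316 -0.19041426]
blue [ 0.70547801 -0.0639895   0.026     ]
red [ 0.75276789 -0.15130649  0.026     ]
green [ 0.75806929 -0.07284202  0.026     ]
```

```bash
cat > mv.py <<'E'
from h import *
def plan(p,yaw,obs=None):
    "shift/turn in tool units from current pose to TCP p, tool down with x at yaw"
    o=monitor.get_obs(); q=o["eef_rot"]; T=R.from_quat(np.r_[q[1:],q[0]])
    D=R.from_euler("z",yaw)*R.from_euler("x",np.pi)
    return (T.inv().apply(np.asarray(p)-o["eef_pos"])/.06).round(3).tolist(),np.degrees((T.inv()*D).as_rotvec()/8).round(2).tolist()
E
python3 - <<'E'
from mv import *
w=np.array([.6151,-.1317]);yw=1.7768;f=np.array([.5841,-.0215]);e=np.array([np.cos(yw),np.sin(yw)])
b=w-.06*e;bf=f-.082*e;u=(bf-b);L=np.hypot(*u);u/=L
print("back",b,"final",bf,"L",L,"dir deg",np.degrees(np.arctan2(u[1],u[0])), "u in wedge", u@e, -u[0]*e[1]+u[1]*e[0])
pre=b-.011*e-.02*u; print(pre,plan([*pre,.16],yw),plan([*pre,.013],yw))
print([ray("scene",u_,v_,.09)[:2] for u_,v_ in((238,425),)])
E
```

```text
back [ 0.62737298 -0.19043137] final [ 0.60087308 -0.10176621] L 0.09254056602782798 dir deg 106.64015288544216 u in wedge 0.9964385972459865 0.08432153887620186
[ 0.63535023 -0.22036123] ([9.315, -3.35, 1.321], [-0.0, -0.0, -10.89]) ([9.315, -3.35, 3.771], [-0.0, -0.0, -10.89])
[array([ 0.67449607, -0.41391104])]
```

>>> move_arm:
  motion:
    - [[9.3,-3.35,0.0],[0,0,-10.9],0]
    - [[9.3,-3.35,0.0],[0,0,-10.9],0]
    - [[9.3,-3.35,0.0],[0,0,-10.9],0]
    - [[9.3,-3.35,0.0],[0,0,-10.9],0]
    - [[9.3,-3.35,0.0],[0,0,-10.9],0]
    - [[9.3,-3.35,0.0],[0,0,-10.9],0]
    - [[9.3,-3.35,0.5],[0,0,-10.9],0]
    - [[9.3,-3.35,1.0],[0,0,-10.9],0]
    - [[9.3,-3.35,1.3],[0,0,-10.9],0]
    - [[9.3,-3.35,1.3],[0,0,-10.9],0]

```text
time_s: 3.35
eef_pos: [0.6359, -0.2186, 0.1599]
eef_rot: [-0.0, 0.63, 0.777, 0.0]
wrist_force: [1.3, 0.4, 0.1]
opening: -0.0
```

```bash
cat > st.py <<'E'
from mv import *
import sys
o=monitor.get_obs(); print(o["time_s"],o["eef_pos"].round(4),o["wrist_force"].round(2),round(o["opening"],3),"xyaw",2*np.degrees(np.arctan2(o["eef_rot"][2],o["eef_rot"][1])))
E
python3 - <<'E'
from st import *
cv2.imwrite("pics/w1.png",viewer.camera("wrist"))
print(plan([.6354,-.2204,.16],1.7768),plan([.6354,-.2204,.013],1.7768))
E
```

```text
3.35 [ 0.6359 -0.2186  0.1599] [1.3  0.4  0.06] -0.0 xyaw 101.95300189990594
([-0.084, -0.052, -0.061], [-0.01, -0.03, 0.03]) ([-0.095, -0.049, 2.389], [-0.01, -0.03, 0.03])
```

View pics/w1.png

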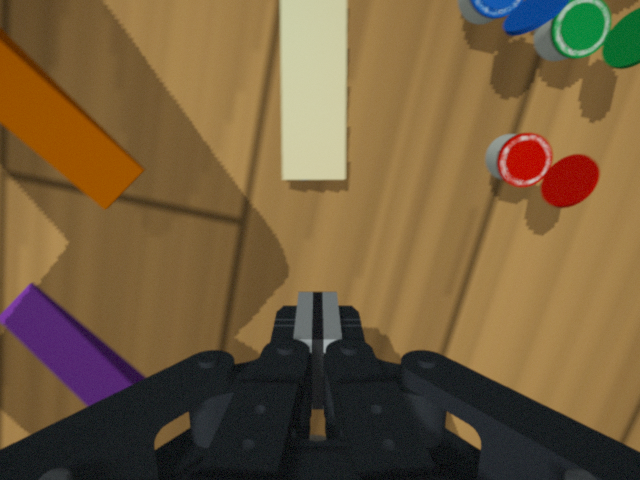

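The wrist view shows the wedge straight ahead. Its back edge runs from (282,180) to (346,180), parallel to the fingers, and the pots are clear to the right. I'll check these numbers, then descend.

Run:
```python
from st import *
c=cal("wrist")
a=ray("wrist",282,180,.018,c);b=ray("wrist",346.5,180,.018,c);k1=ray("wrist",281,0,.014,c);print(a,b,(a+b)/2,np.hypot(*(a-b)[:2]),"leftside yaw",np.degrees(np.arctan2(*(k1-a)[1::-1])))
```

```text
3.4 [ 0.6374 -0.2148  0.1564] [-2.47  3.48 -1.64] -0.002 xyaw 102.05461091742941
[ 0.60807311 -0.18856205  0.018     ] [ 0.6481443  -0.17998806  0.018     ] [ 0.6281087  -0.18427505  0.018     ] 0.04097821542138764 leftside yaw 101.32813583788237
```

>>> move_arm:
  motion:
    - [[-0.1,-0.05,0.8],[0,0,0],15]
    - [[-0.1,-0.05,1.4],[0,0,0],15]
    - [[-0.1,-0.05,1.9],[0,0,0],15]
    - [[-0.1,-0.05,2.2],[0,0,0],15]
    - [[-0.1,-0.05,2.4],[0,0,0],15]
    - [[-0.1,-0.05,2.4],[0,0,0],15]
    - [[-0.1,-0.05,2.4],[0,0,0],15]

```text
time_s: 4.28
eef_pos: [0.6336, -0.2276, 0.0186]
eef_rot: [0.001, 0.63, 0.776, 0.0]
wrist_force: [1.0, -1.0, -0.7]
opening: 0.153
```

Run:
```python
from st import *
```

```text
4.275 [ 0.6336 -0.2276  0.0186] [ 0.99 -1.03 -0.67] 0.153 xyaw 101.8593247776474
```

>>> move_arm:
  motion:
    - [[0.1,0,0.08],[0,0,0],15]
    - [[0.25,0,0.08],[0,0,0],15]
    - [[0.4,0,0.08],[0,0,0],15]
    - [[0.55,-0.01,0.08],[0,0,0],15]
    - [[0.7,-0.025,0.08],[0,0,0],15]
    - [[0.85,-0.04,0.08],[0,0,0],15]
    - [[1.0,-0.055,0.08],[0,0,0],15]
    - [[1.15,-0.07,0.08],[0,0,0],15]
    - [[1.3,-0.085,0.08],[0,0,0],15]
    - [[1.4,-0.095,0.08],[0,0,0],15]

```text
time_s: 5.52
eef_pos: [0.6097, -0.1454, 0.0124]
eef_rot: [-0.0, 0.63, 0.776, 0.0]
wrist_force: [-0.1, -0.4, -0.8]
opening: 0.15
```

Run:
```python
from st import *
im=viewer.camera("scene");cv2.imwrite("pics/s2.png",im)
w=viewer.camera("wrist");cv2.imwrite("pics/w2.png",w)
a=cv2.resize(im[220:370,240:430],None,fx=3,fy=3,interpolation=cv2.INTER_CUBIC)
cv2.imwrite("pics/m2.png",np.vstack([a,cv2.copyMakeBorder(cv2.resize(w[:240,160:480],(0,0),fx=.6,fy=.6),0,0,0,570-192,0)]))
```

```text
5.525 [ 0.6097 -0.1454  0.0124] [-0.08 -0.39 -0.77] 0.15 xyaw 101.86790600801122
```

View pics/m2.png

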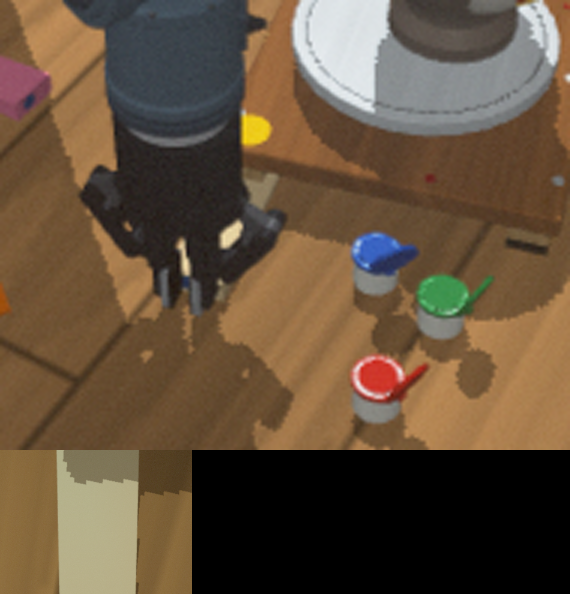

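Run:
```python
from st import *
c=cal("wrist"); im=cv2.imread("pics/w2.png"); tcp=o["eef_pos"][:2]
h=cv2.cvtColor(im,cv2.COLOR_BGR2HSV).astype(int)
yaw=np.radians(101.87);e=np.array([np.cos(yaw),np.sin(yaw)]);n=np.array([-e[1],e[0]]);f=np.array([.5841,-.0215])
print("foot rel tcp",(f-tcp)@e,(f-tcp)@n)
g=cv2.GaussianBlur(im,(5,5),0).astype(float).sum(2)
for v in(70,110,150,190,230):
    r=np.gradient(g[v]); l=230+np.argmax(r[230:290]); rr=360+np.argmin(r[360:420])
    z=.012
    for _ in range(4):
        P=[ray("wrist",x,v,z,c)[:2]-tcp for x in(l,rr)]; s=P[0]@e-.011; z=.018-.125*s
    print(v,l,rr,round(z,4),[(round(p@e,4),round(p@n,4)) for p in P])
```

```text
5.625 [ 0.6096 -0.1452  0.0123] [ 0.38 -0.89  0.36] 0.146 xyaw 101.89151268606786
foot rel tcp 0.12630092517058533 -0.0005213255990614654
70 255 390 0.009 [(np.float64(0.0827), np.float64(0.0194)), (np.float64(0.0827), np.float64(-0.0214))]
110 256 388 0.0105 [(np.float64(0.0711), np.float64(0.0193)), (np.float64(0.0711), np.float64(-0.0211))]
150 257 388 0.012 [(np.float64(0.0592), np.float64(0.0193)), (np.float64(0.0592), np.float64(-0.0214))]
190 258 387 0.0135 [(np.float64(0.0469), np.float64(0.0192)), (np.float64(0.0469), np.float64(-0.0214))]
230 258 386 0.0151 [(np.float64(0.0343), np.float64(0.0195)), (np.float64(0.0344), np.float64(-0.0214))]
```

The wedge is straight and centred on the foot line, to within about 1 mm. I'll keep pushing straight along its axis.

>>> move_arm:
  motion:
    - [[0.08,0,0],[0,0,0],15]
    - [[0.16,0,0],[0,0,0],15]
    - [[0.24,0,0],[0,0,0],15]
    - [[0.32,0,0],[0,0,0],15]
    - [[0.38,0,0],[0,0,0],15]
    - [[0.4,0,0],[0,0,0],15]
    - [[0.4,0,0],[0,0,0],15]

```text
time_s: 6.5
eef_pos: [0.6049, -0.1225, 0.0124]
eef_rot: [-0.0, 0.63, 0.776, -0.0]
wrist_force: [0.3, -0.6, 0.2]
opening: 0.149
```

>>> move_arm:
  motion:
    - [[0.02,0,0],[0,0,0],15]
    - [[0.03,0,0],[0,0,0],15]
    - [[0.03,0,0],[0,0,0],15]
    - [[0.03,0,0],[0,0,0],15]

```text
time_s: 7.0
eef_pos: [0.6046, -0.1209, 0.0125]
eef_rot: [-0.0, 0.63, 0.776, 0.0]
wrist_force: [-0.7, -0.8, 0.0]
opening: 0.147
```

>>> move_arm:
  motion:
    - [[0.02,0,0],[0,0,0],15]
    - [[0.04,0,0],[0,0,0],15]
    - [[0.04,0,0],[0,0,0],15]
    - [[0.04,0,0],[0,0,0],15]

```text
time_s: 7.5
eef_pos: [0.6042, -0.1184, 0.0125]
eef_rot: [-0.0, 0.63, 0.776, 0.0]
wrist_force: [-0.0, -0.5, -0.5]
opening: 0.149
```

>>> move_arm:
  motion:
    - [[0.02,0,0],[0,0,0],15]
    - [[0.03,0,0],[0,0,0],15]
    - [[0.03,0,0],[0,0,0],15]
    - [[0.03,0,0],[0,0,0],15]

```text
time_s: 8.0
eef_pos: [0.6038, -0.1167, 0.0125]
eef_rot: [-0.0, 0.63, 0.776, 0.0]
wrist_force: [-1.0, -0.4, -0.4]
opening: 0.15
```

>>> move_arm:
  motion:
    - [[0.02,0,0],[0,0,0],15]
    - [[0.03,0,0],[0,0,0],15]
    - [[0.03,0,0],[0,0,0],15]
    - [[0.03,0,0],[0,0,0],15]

```text
time_s: 8.5
eef_pos: [0.6035, -0.1152, 0.0125]
eef_rot: [0.0, 0.63, 0.776, -0.0]
wrist_force: [0.4, -2.6, -1.8]
opening: 0.153
```

>>> move_arm:
  motion:
    - [[0.02,0,0],[0,0,0],15]
    - [[0.02,0,0],[0,0,0],15]
    - [[0.02,0,0],[0,0,0],15]
    - [[0.02,0,0],[0,0,0],15]

```text
time_s: 9.0
eef_pos: [0.6035, -0.1146, 0.0126]
eef_rot: [0.001, 0.63, 0.776, -0.0]
wrist_force: [0.8, -5.2, -2.6]
opening: 0.154
```

>>> move_arm:
  motion:
    - [[0.01,0,0],[0,0,0],15]
    - [[0.01,0,0],[0,0,0],15]
    - [[0.01,0,0],[0,0,0],15]
    - [[0.01,0,0],[0,0,0],15]

```text
time_s: 9.5
eef_pos: [0.6035, -0.1145, 0.0126]
eef_rot: [0.001, 0.63, 0.776, -0.0]
wrist_force: [1.1, -7.4, -2.2]
opening: 0.151
```

Run:
```python
from st import *
for i in range(3):
    s=viewer.camera("side"); print(monitor.get_obs()["wrist_force"].round(2))
cv2.imwrite("pics/side3.png",s)
h=cv2.cvtColor(s,cv2.COLOR_BGR2HSV); m=cv2.inRange(h,(22,170,130),(34,255,255))[220:245,295:330]; ys,xs=np.nonzero(m); print(len(xs),xs.mean()+295,ys.mean()+220)
```

```text
9.5 [ 0.6035 -0.1145  0.0126] [ 1.07 -7.37 -2.25] 0.151 xyaw 101.85034027805774
[ 0.78 -6.62 -2.31]
[ 1.86 -7.16 -3.29]
[ 0.67 -7.47 -2.44]
94 311.4148936170213 231.60638297872342
```

The push holds at a steady 7.4 N and the dab hasn't moved in the side view, so the wedge is tight. Next I back off and rise.

>>> move_arm:
  motion:
    - [[-0.1,0,0],[0,0,0],15]
    - [[-0.4,0,0],[0,0,0],15]
    - [[-0.8,0,0],[0,0,0],15]
    - [[-0.8,0,-0.8],[0,0,-1],10]
    - [[-0.8,0,-1.6],[0,0,-2.2],0]
    - [[-0.8,0,-2.2],[0,0,-3.5],0]
    - [[-0.8,0,-2.2],[0,0,-4.8],0]
    - [[-0.8,0,-2.2],[0,0,-5.6],0]
    - [[-0.8,0,-2.2],[0,0,-5.6],0]
    - [[-0.8,0,-2.2],[0,0,-5.6],0]

```text
time_s: 10.9
eef_pos: [0.6129, -0.161, 0.1444]
eef_rot: [-0.0, 0.288, 0.958, 0.0]
wrist_force: [0.5, -0.8, 0.6]
opening: 0.001
```

Run:
```python
from st import *
im=viewer.camera("scene");cv2.imwrite("pics/s4.png",im)
cv2.imwrite("pics/m4.png",cv2.resize(im[220:370,240:430],None,fx=4,fy=4,interpolation=cv2.INTER_CUBIC))
# press slightly outside the dab centre, away from head
f=np.array([.5841,-.0215]);c=np.array([.6575,.0994]);d=(f-c)/np.hypot(*(f-c));p=f+.004*d
print(p)
for z in(.12,.06,.05): print(z,plan([*p,z],np.radians(146.7)))
```

```text
10.9 [ 0.6129 -0.161   0.1444] [ 0.47 -0.82  0.56] 0.001 xyaw 146.49230019933543
[ 0.58202416 -0.02491919]
0.12 ([1.678, 1.605, 0.406], [0.0, -0.0, -0.02])
0.06 ([1.678, 1.605, 1.406], [0.0, -0.0, -0.02])
0.05 ([1.678, 1.605, 1.573], [0.0, -0.0, -0.02])
```

View pics/m4.png

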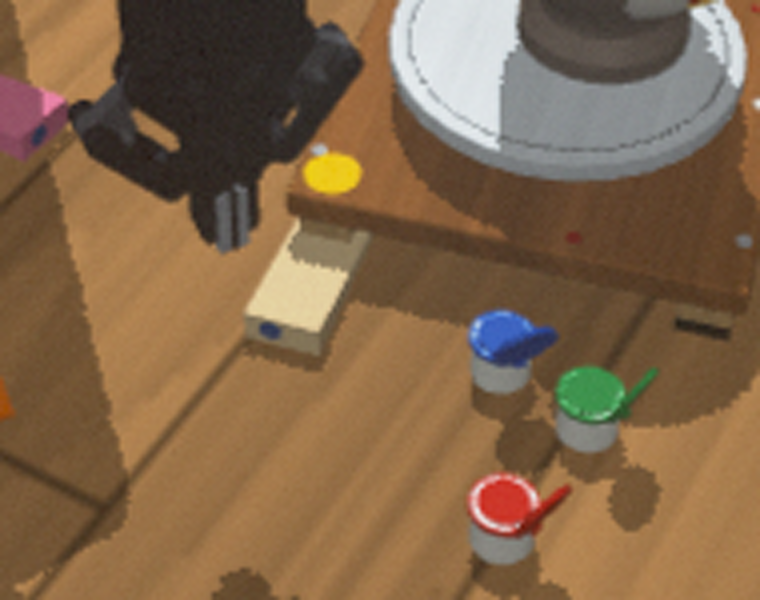

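>>> move_arm:
  motion:
    - [[0,0,0],[0,0,1.3],0]
    - [[0,0,0],[0,0,2.6],0]
    - [[0,0,0],[0,0,3.9],0]
    - [[0.3,0.3,0],[0,0,5.0],0]
    - [[0.7,0.7,0.1],[0,0,5.6],0]
    - [[1.1,1.05,0.2],[0,0,5.6],0]
    - [[1.4,1.35,0.3],[0,0,5.6],0]
    - [[1.6,1.55,0.4],[0,0,5.6],0]
    - [[1.68,1.6,0.4],[0,0,5.6],0]
    - [[1.68,1.6,0.4],[0,0,5.6],0]

```text
time_s: 12.2
eef_pos: [0.5817, -0.0249, 0.1207]
eef_rot: [0.0, 0.63, 0.776, -0.0]
wrist_force: [-0.0, -1.0, 0.2]
opening: 0.004
```

Run:
```python
from st import *
im=viewer.camera("scene");d=viewer.camera("side")
cv2.imwrite("pics/m5.png",np.hstack([cv2.resize(im[100:350,240:450],None,fx=1.9,fy=1.9),cv2.resize(d[100:350,180:390],None,fx=1.9,fy=1.9)]))
for z in(.056,.051,.048): print(z,plan([.582,-.0249,z],np.radians(101.8)))
```

```text
12.2 [ 0.5817 -0.0249  0.1207] [-0.   -0.96  0.18] 0.004 xyaw 101.85657849344025
0.056 ([0.01, 0.001, 1.082], [0.01, 0.0, 0.0])
0.051 ([0.01, 0.001, 1.165], [0.01, 0.0, 0.0])
0.048 ([0.01, 0.001, 1.215], [0.01, 0.0, 0.0])
```

View pics/m5.png

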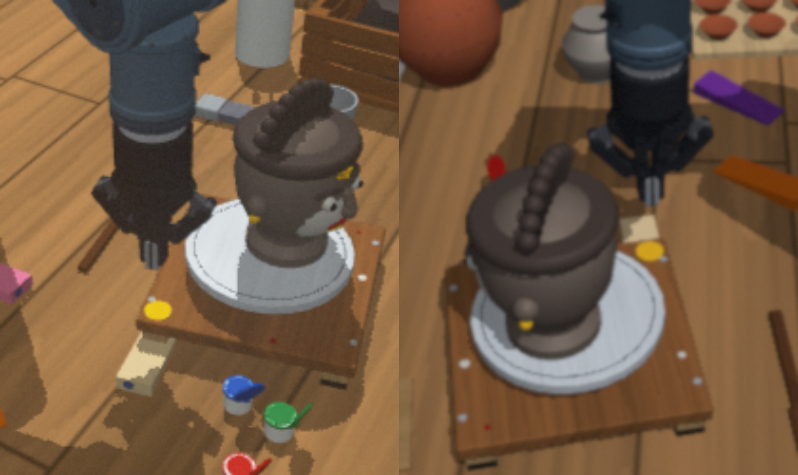

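The fingers are above the dab, clear of the head in both views (left tips at about (150,262), dab at (157,310)). Now I'll descend.

>>> move_arm:
  motion:
    - [[0,0,0.3],[0,0,0],0]
    - [[0,0,0.6],[0,0,0],0]
    - [[0,0,0.85],[0,0,0],0]
    - [[0,0,1.0],[0,0,0],0]
    - [[0,0,1.08],[0,0,0],0]
    - [[0,0,1.08],[0,0,0],0]
    - [[0,0,1.08],[0,0,0],0]

```text
time_s: 13.18
eef_pos: [0.582, -0.0247, 0.0563]
eef_rot: [0.001, 0.63, 0.776, 0.0]
wrist_force: [0.7, -0.1, 0.0]
opening: 0.002
```

>>> move_arm:
  motion:
    - [[0,0,0.03],[0,0,0],0]
    - [[0,0,0.05],[0,0,0],0]
    - [[0,0,0.05],[0,0,0],0]
    - [[0,0,0.05],[0,0,0],0]

```text
time_s: 13.68
eef_pos: [0.5815, -0.0246, 0.0528]
eef_rot: [0.0, 0.63, 0.776, 0.0]
wrist_force: [0.1, 0.1, -0.3]
opening: 0.003
```

>>> move_arm:
  motion:
    - [[0,0,0.015],[0,0,0],0]
    - [[0,0,0.03],[0,0,0],0]
    - [[0,0,0.03],[0,0,0],0]
    - [[0,0,0.03],[0,0,0],0]

```text
time_s: 14.18
eef_pos: [0.5815, -0.0246, 0.0511]
eef_rot: [0.0, 0.63, 0.776, 0.0]
wrist_force: [-1.2, 0.3, 3.7]
opening: -0.002
```

>>> move_arm:
  motion:
    - [[0,0,0.01],[0,0,0],0]
    - [[0,0,0.02],[0,0,0],0]
    - [[0,0,0.02],[0,0,0],0]
    - [[0,0,0.02],[0,0,0],0]
    - [[0,0,0.02],[0,0,0],0]
    - [[0,0,0.02],[0,0,0],0]

```text
time_s: 14.92
eef_pos: [0.5816, -0.0246, 0.051]
eef_rot: [0.0, 0.63, 0.776, -0.0]
wrist_force: [-4.8, 0.1, 12.4]
opening: 0.005
```

The corner takes 12 N with only 0.1 mm of movement. I'll hold briefly, then draw back.

>>> move_arm:
  motion:
    - [[0,0,0],[0,0,0],0]
    - [[0,0,0],[0,0,0],0]
    - [[0,0,-0.05],[0,0,0],0]
    - [[0,0,-0.3],[0,0,0],0]
    - [[0,0,-0.8],[0,0,0],0]
    - [[-0.3,0,-1.4],[0,0,0],0]
    - [[-0.8,0,-1.8],[0,0,0],0]
    - [[-1.5,0,-2.2],[0,0,0],0]
    - [[-2.0,0,-2.5],[0,0,0],0]
    - [[-2.0,0,-2.5],[0,0,0],0]

```text
time_s: 16.18
eef_pos: [0.6075, -0.1447, 0.2024]
eef_rot: [0.002, 0.631, 0.775, 0.001]
wrist_force: [0.3, -0.1, 0.3]
opening: -0.005
```

Run:
```python
from st import *
im=viewer.camera("scene");s=viewer.camera("side")
cv2.imwrite("pics/m6.png",np.hstack([cv2.resize(im[100:380,230:450],None,fx=1.8,fy=1.8),cv2.resize(s[100:380,180:400],None,fx=1.8,fy=1.8)]))
for n,m,(x0,y0,x1,y1) in(("scene",im,(305,250,340,280)),("side",s,(295,220,330,245))):
    k=cv2.inRange(cv2.cvtColor(m,cv2.COLOR_BGR2HSV),(22,170,130),(34,255,255))[y0:y1,x0:x1]; ys,xs=np.nonzero(k); print(n,len(xs),xs.mean()+x0,ys.mean()+y0)
```

```text
16.175 [ 0.6075 -0.1447  0.2024] [ 0.26 -0.05  0.29] -0.005 xyaw 101.69657510731344
scene 108 322.71296296296293 262.93518518518516
side 94 311.531914893617 231.63829787234042
```

View pics/m6.png

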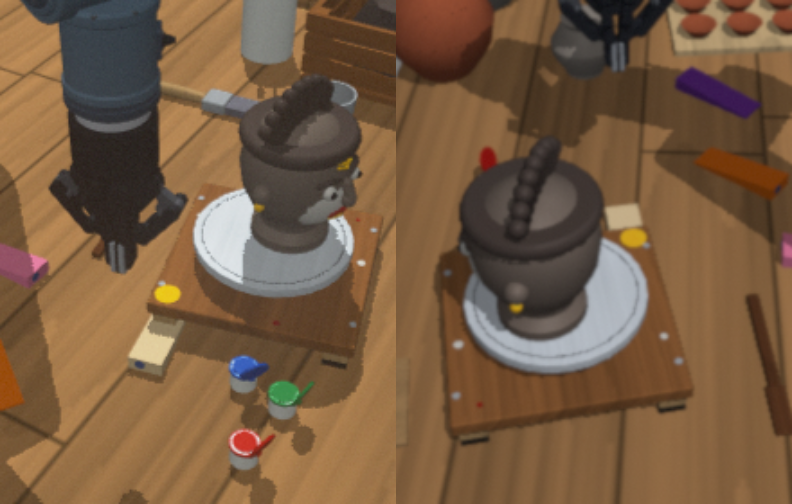

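The wedge is under the foot (left, about (155,345)), and the stand, head and pots look undisturbed. The dab is within 0.1 px of where it started, and the arm is clear.

```bash
python3 -c "
from h import *
print(workorder.hand_in())"
```

```text
the job is handed in; nothing more can be done
None
```

I pushed the wooden wedge, thin end first, under the short foot until it was tight, and the push held steady at about 7.4 N. I then pressed on the yellow dab with the shut fingertips, drew back and handed the job in at about 16 s of the 58 s allowed.

- **Press check:** the corner took about 12 N and gave only about 0.1 mm.
- **Stand:** in both cameras the dab was within 0.1 pixel of where it started, so the stand did not visibly slide or tip.
- **Wedge:** it stayed under the foot. It was centred on the foot to about 1 mm when measured in the wrist camera, before the last 30 mm of push.
- **Head and other things:** the last pictures showed the head upright and untouched, and the pots, knife and brush where they were. I judged these by eye and did not measure them.
- **Arm:** it was clear of everything, and the wrist force read about 0.

No check failed or disagreed. The contact force between wedge and stand can't be read directly; I inferred it from the steady push and the firm press. The hand-in gave no verdict.

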